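# Shut the whetstone case and tuck its cover under the lip

## Robot

A 6-joint arm with a two-finger parallel gripper is mounted at the origin on the work surface; the furniture and walls round the work are solid. World frame = base frame: x ahead of the robot, y to its left, z up, the work surface at z = 0. Lengths are in m, angles in degrees, forces in N, time in s.
With the tool pointing down it reaches from about 0.325 to 0.85 m from the base axis. Payload 15.5 kg.
Tool frame: the origin (TCP) lies midway between the tips of the shut fingers; the grasp point (between the pads) lies 19 mm behind it; y points along the fingers, x is the direction in which the jaws open and shut, and the axes are right-handed (so a half turn about y gives the same grasp; the last joint's range is limited). The gripper opens to 91 mm and grips with 3 to 60 N. Pads are 32 mm wide; open, the fingers measure 118 mm over their backs; the gripper's body (76 mm by 178 mm) begins 60 mm behind the grasp point.
Start: joints at [-79.899, 28.281, 77.091, -0, 74.628, -5.472], TCP at [0.168, -0.602, 0.214] pointing down, gripper open.
Joint ranges: [-166.48, 166.48], [-47.26, 123.95], [12.59, 153.08], [-70.14, 250.14], [6.76, 159.57], [-176.63, 176.63]. Speed limits (degrees/s): [108.29, 108.29, 147.25, 172.46, 172.46, 172.46].

## Interface

Orientations are given as a 3x3 rotation matrix whose columns are the frame's x, y, z axes.
In Python, from bench import ctrl gives the robot as it stands. The module is installed in compiled form; this text tells all that it offers. Calls block until the motion is done:
- ctrl.goto(position, orientation): joint-space move of the TCP to a pose.
- ctrl.move_l(position, vel=0.15, ori=None, contact_N=None): straight line of the TCP; ori=None keeps the orientation; vel is the mean speed in m/s. With contact_N (N) it stops when the force on the tool has changed by that much, and returns True; else False.
- ctrl.movej(angles): joint-space move.
- ctrl.command_gripper(opening): opening from 0.0 (shut) to 1.0 (fully open); the grip force is fixed at half the most; returns when the fingers have stopped.
- ctrl.sleep(seconds).
- ctrl.ik(position, orientation): joint angles nearest the present ones, or None.
- ctrl.read_camera(name): name is "scene" or "top" or "wrist"; returns the picture (400x640x3 uint8, blue, green, red); there is no depth.
- ctrl.camera_params(name): a dict with "fx", "fy", "cx", "cy" (pixels), "pose" (4x4, takes a point from camera to world coordinates); the wrist camera has in their place "T_tool_cam" (4x4, takes a point from camera to tool coordinates, whose origin is the TCP and whose axes are the tool frame's). Camera axes: x right, y up, looking along -z (the intrinsics and any distortion apply to the point x, -y, -z); pixel columns grow to the right and rows downward; lengths in m; the calibration is good to about 2 mm. A picture is of the moment at which its call begins: read the wrist's pose just before it. camera_params takes no time and is no camera call.
A pose or a line that the arm cannot do raises ctrl.MotionError and nothing moves.
- ctrl.sign_off(): hands the job in, once; it reports no verdict.
Readings, each from a call of its own:
- ctrl.current_t(): time.
- ctrl.current_q(): joint angles.
- ctrl.current_dq(): joint speeds.
- ctrl.current_effort(): joint torques, N m.
- ctrl.current_tool_pos(): TCP position.
- ctrl.current_eef_rot(): TCP orientation.
- ctrl.current_contact_force(): force on the tool from outside, world axes, zero at the start.
- ctrl.current_wrist_torque(): the same for the moment, N m.
- ctrl.current_grip_width(): opening from 0.0 (shut) to 1.0 (fully open).
Only numpy, scipy, OpenCV 4.12 (cv2) and the standard library are available. Lean on these libraries where they do the work, as an engineer would, in place of code of your own. Each camera call takes 0.05 s, during which the arm holds its last target. There are 200 camera calls.

## Task

Shut the open whetstone case using only pushes of the fingers, picking nothing up: push the cover back on its sliding hinge as far as it goes, fold it over gently with a light push, not a grip, so that it lies flat on the case just behind the lip, then push it forward until its free edge is fully home beneath the lip. The whetstone stays lying in the case, and the sanding block and the offcut beside the case stay where they are. Finish with the robot clear.

Things in the scene. Friction and masses are not known exactly. Their poses are not given: they have to be found in the camera images.
- case: Whetstone case, an open wooden tray fixed to the saw table, 168 mm long (its x, from -88 to +80 mm), 100 mm wide (y; 106 mm over the steel hinge plates at the back), side walls 30 mm high, hinge plates to 42 mm. Origin: centre of the underside, on the table. Its -x end, roughly towards the robot, has the retaining lip; its cover is hinged at the +x end. It may be turned about the vertical by up to 0.45 rad.
- lip (a point): Middle of the lower back edge of the lip, at x = -62 mm, z = 39.5 mm in the case frame. The dark wooden lip is 6 mm thick (top at 45.5 mm), spans the case's width and overhangs the tray from x = -88 to -62 mm.
- cover_carrier (a joint): Sliding of the cover's hinge pin in its slots, m: 0 = fully back (pin at x = +56 mm, z = 33 mm in the case frame), 0.022 = fully forward, towards the lip (pin at x = +34 mm). It needs about 3 N to move and stays where it is left. Only below about 0.005 does the free edge clear the lip as the cover folds down; further forward the cover lands on top of the lip.
- cover (a joint): Angle of the cover about the hinge pin, rad: 0 = flat on the case, 1.57 = upright, 2.0 = stop, leaning back away from the lip. Light hinge with slight friction: it stays put near upright and falls shut by itself once well over towards the lip. The cover is a wooden leaf 112 mm long from pin to free edge, 88 mm wide, 6 mm thick (3 mm either side of the pin; top at z = 36 mm when flat).
- cover_edge (a point): Middle of the cover's free edge, 112 mm from the hinge pin, at mid thickness. When flat and fully forward it lies 16 mm under the lip.
- ramp_face (a point): Middle of the upright push face of the dark wooden ramp on the cover's outer side, 45.5 mm from the hinge pin, 60 mm wide and standing 9 mm above the leaf. With the cover flat the face looks away from the lip (to case +x) and its top is at z = 45 mm; the leaf between it and the hinge is flat.
- whetstone: Loose dark whetstone, 62x26x16 mm, lying in the tray on its 6 mm floor. Origin: centre of its underside.
- sanding_block: Bystander: loose sanding block, 111x62x32 mm, on the table beside the case's left (+y) side. Origin: centre of its underside.
- scrap: Bystander: loose wooden offcut, 79x52x19 mm, on the table beside the case's right (-y) side. Origin: centre of its underside.
Things that resemble listed ones, but are neither listed nor needed, are in the scene too. Of the things like the whetstone, leave any that is green or yellow; of the rest the larger one is meant.

How it is judged:
By the outcome, as a careful person would: the job done as asked, in the order asked, and still so for the second after the job is handed in, with the robot touching nothing.
It also fails if it takes over 54 s, if anything falls off the work surface, if the arm or the gripper's body presses on something with over 40 N, if the wrist force passes 120 N, or if a joint passes its speed limit or range.

## Working session

There is one attempt and no reset: what is moved stays moved. The work goes in short steps, each a Python script; the robot and the scene stay as the last script left them, time stands still between calls to the robot, and variables do not carry over. Pictures are saved under pics/ and viewed, about 8 in all and at most 12, crops included, and the job is handed in when it is done.

```bash
mkdir -p pics; ls
python3 - <<'E'
from bench import ctrl
import cv2
for n in("scene","top"):
    cv2.imwrite(f"pics/{n}0.png",ctrl.read_camera(n)); p=ctrl.camera_params(n); print(n,p)
print(ctrl.camera_params("wrist"),ctrl.current_t(),ctrl.current_eef_rot())
E
```

```text
pics
scene {'fx': 413.7516064530328, 'fy': 413.7516064530328, 'cx': 319.2504351870439, 'cy': 196.42802841896108, 'pose': array([[-0.84808403,  0.37392028, -0.3754159 ,  0.22730063],
       [-0.52951848, -0.62359963,  0.5750945 ,  0.42136161],
       [-0.01906972,  0.68651812,  0.72686258,  0.68499746],
       [ 0.        ,  0.        ,  0.        ,  1.        ]])}
top {'fx': 453.68648918637325, 'fy': 453.68648918637325, 'cx': 322.9778038059892, 'cy': 205.94254128806637, 'pose': array([[-0.16715961,  0.96504209, -0.20186984,  0.38799556],
       [-0.98591355, -0.16479267,  0.02859794, -0.04217285],
       [-0.00566845,  0.20380663,  0.97899475,  0.90207315],
       [ 0.        ,  0.        ,  0.        ,  1.        ]])}
{'fx': 296.65002987903256, 'fy': 296.65002987903256, 'cx': 320.58155929705293, 'cy': 193.53799062790293, 'T_tool_cam': array([[ 9.99999548e-01,  4.46558296e-04,  8.38935017e-04,
         1.04780316e-03],
       [ 6.89151503e-04,  2.67141815e-01, -9.63656980e-01,
        -1.71043498e-01],
       [-6.54443642e-04,  9.63657123e-01,  2.67141387e-01,
         7.64392412e-02],
       [ 0.00000000e+00,  0.00000000e+00,  0.00000000e+00,
         1.00000000e+00]])} 0.1 [[ 2.68455212e-01 -2.19245556e-04  9.63292142e-01]
 [-9.63291559e-01  1.06217971e-03  2.68455292e-01]
 [-1.08204700e-03 -9.99999412e-01  7.39502855e-05]]
```

View pics/scene0.png

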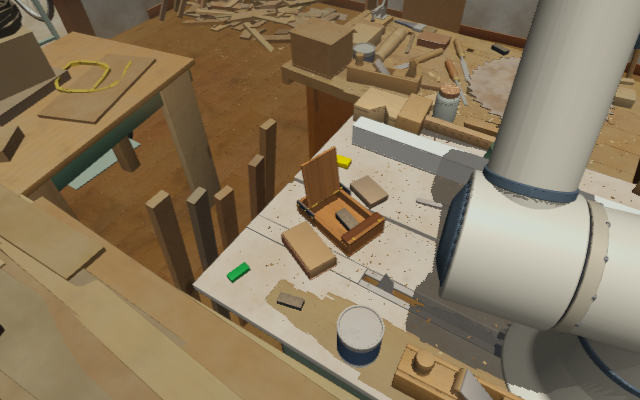

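View pics/top0.png

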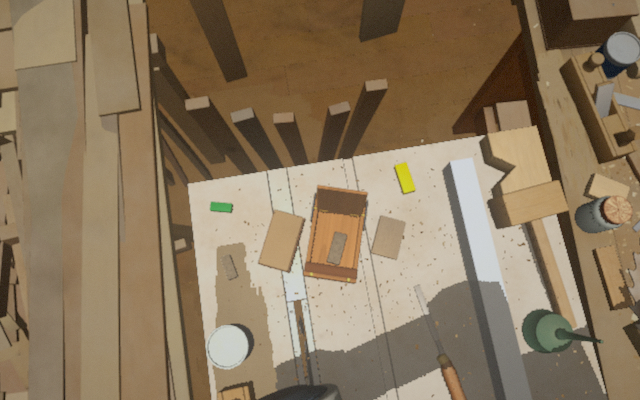

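The case is near top-image pixel (337,233), with the lip towards the robot and the cover near upright. The sanding block is at (281,241) and the offcut at (388,238). I'll zoom in for the corners.

Run:
```python
import cv2,numpy as np
t=cv2.imread("pics/top0.png")[175:295,250:410]; s=cv2.imread("pics/scene0.png")[140:280,270:400]
a=cv2.resize(t,None,fx=5,fy=5,interpolation=cv2.INTER_CUBIC)
for i in range(0,160,20): cv2.putText(a,str(250+i),(i*5,10),0,.35,(0,0,255)); cv2.line(a,(i*5,0),(i*5,600),(255,255,0),1)
for i in range(0,120,20): cv2.putText(a,str(175+i),(0,i*5+12),0,.35,(0,0,255)); cv2.line(a,(0,i*5),(800,i*5),(255,255,0),1)
cv2.imwrite("pics/a.png",a)
b=cv2.resize(s,None,fx=4.2,fy=4.2,interpolation=cv2.INTER_CUBIC)
for i in range(0,130,20): cv2.putText(b,str(270+i),(int(i*4.2),10),0,.35,(0,0,255)); cv2.line(b,(int(i*4.2),0),(int(i*4.2),600),(255,255,0),1)
for i in range(0,140,20): cv2.putText(b,str(140+i),(0,int(i*4.2)+12),0,.35,(0,0,255)); cv2.line(b,(0,int(i*4.2)),(800,int(i*4.2)),(255,255,0),1)
cv2.imwrite("pics/b.png",b)
```

```text
(no output)
```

View pics/a.png

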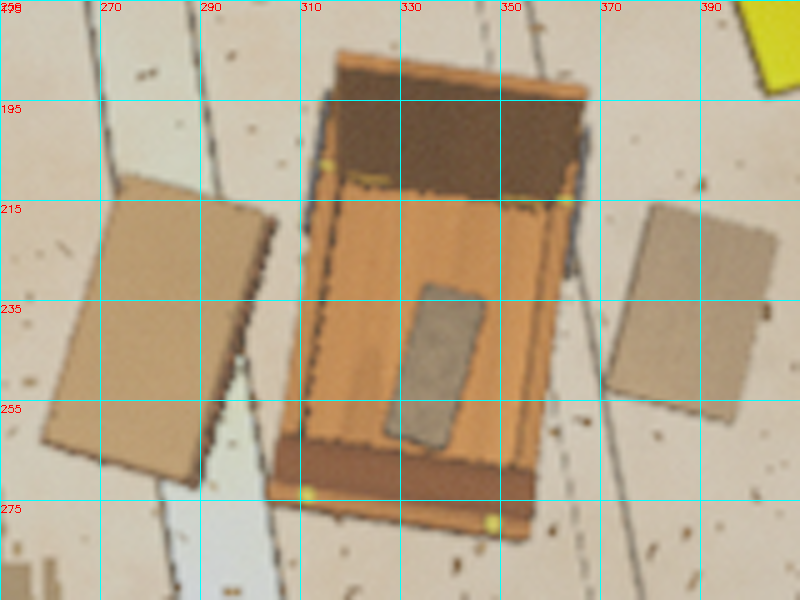

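View pics/b.png

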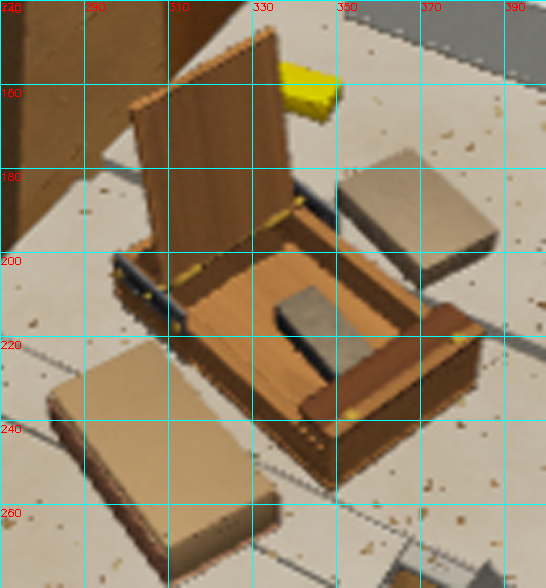

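```bash
cat > h.py <<'E'
import numpy as np, cv2
from bench import ctrl
def proj(n,P):
    p=ctrl.camera_params(n); T=np.linalg.inv(p["pose"]); c=np.asarray(P)@T[:3,:3].T+T[:3,3]
    return np.c_[p["fx"]*c[:,0]/-c[:,2]+p["cx"], -p["fy"]*c[:,1]/-c[:,2]+p["cy"]]
def w(pose,P):
    x,y,a=pose[:3]; c,s=np.cos(a),np.sin(a)
    return np.asarray(P)@np.array([[c,-s,0],[s,c,0],[0,0,1]]).T+[x,y,0]
def cov(s,a,r,y,n=0):
    return [.056-s-r*np.cos(a)+n*np.sin(a), y, .033+r*np.sin(a)+n*np.cos(a)]
E
python3 - <<'E'
from h import *
from scipy.optimize import least_squares
tz=lambda u,v:(250+u/5-.4,175+v/5-.4); sz=lambda u,v:(270+u/4.2-.4,140+v/4.2-.4)
T=[tz(283,433),tz(535,470),tz(265,502),tz(525,542),tz(338,59),tz(587,94)]
S=[sz(300,408),sz(440,305),sz(335,492),sz(478,378),sz(133,107),sz(271,32)]
def pts(p): return w(p,[[-.062,.05,.0455],[-.062,-.05,.0455],[-.088,.05,0],[-.088,-.05,0],cov(p[3],p[4],.112,.044),cov(p[3],p[4],.112,-.044)])
f=lambda p:np.r_[(proj("top",pts(p))-T).ravel(),(proj("scene",pts(p))-S).ravel()]
r=least_squares(f,[.6,-.05,0,.01,1.5],loss="soft_l1"); print(r.x.round(4)); print(f(r.x).reshape(-1,4).round(1))
# block: bystander top corners, from top image
def back(n,uv,z):
    p=ctrl.camera_params(n); d=p["pose"][:3,:3]@[(uv[0]-p["cx"])/p["fx"],-(uv[1]-p["cy"])/p["fy"],-1]; o=p["pose"][:3,3]; return (o+d*(z-o[2])/d[2])
c,s=np.cos(r.x[2]),np.sin(r.x[2])
for nm,z,q in(("block",.032,[(122,175),(275,215),(195,488),(42,440)]),("scrap",.019,[(655,203),(778,238),(735,425),(605,385)]),("stone",.022,[(425,283),(485,300),(445,448),(388,435)])):
    P=np.array([back("top",tz(*k),z) for k in q]); d=P[:,:2]-r.x[:2]; print(nm,(d@np.array([[c,-s],[s,c]])).round(3).tolist())
E
```

```text
[ 0.5102 -0.0827 -0.3099 -0.0307  1.3322]
[[-1.2 -0.4  1.1 -0.3]
 [ 1.4  0.9 -0.2  0.1]
 [-0.7 -0.2  0.1 -0.3]
 [-0.7 -0.9  2.  -1.8]
 [-0.7  0.9  0.1  2.2]
 [-0.1  1.   0.8 -0.5]]
block [[0.029, 0.126], [0.022, 0.064], [-0.087, 0.078], [-0.077, 0.139]]
scrap [[0.05, -0.083], [0.043, -0.133], [-0.033, -0.124], [-0.024, -0.072]]
stone [[0.005, 0.002], [0.002, -0.022], [-0.058, -0.014], [-0.056, 0.009]]
```

```bash
cat >> h.py <<'E'
POSE=[.5102,-.0827,-.3099]
def R(th=0,pose=None):  # tool x=-case y, tool tilted by th so the body leans to -case x
    a=(pose or POSE)[2]; cx=np.array([np.cos(a),np.sin(a),0]); cy=np.array([-np.sin(a),np.cos(a),0]); Z=np.array([0,0,1.])
    y=np.sin(th)*cx-np.cos(th)*Z; return np.c_[-cy,y,np.cross(-cy,y)]
def W(x,y,z): return w(POSE,[[x,y,z]])[0]
def snap(n,f):
    pos,rot=np.array(ctrl.current_tool_pos()),np.array(ctrl.current_eef_rot()); im=ctrl.read_camera(n)
    cv2.imwrite(f"pics/{f}.png",im); np.savez(f"pics/{f}.npz",pos=pos,rot=rot); return im
def projw(f,P):
    d=np.load(f"pics/{f}.npz"); p=ctrl.camera_params("wrist"); T=np.eye(4); T[:3,:3]=d["rot"]; T[:3,3]=d["pos"]
    T=np.linalg.inv(T@p["T_tool_cam"]); c=np.asarray(P)@T[:3,:3].T+T[:3,3]
    return np.c_[p["fx"]*c[:,0]/-c[:,2]+p["cx"], -p["fy"]*c[:,1]/-c[:,2]+p["cy"]]
E
python3 - <<'E'
from h import *
p=W(-.07,0,.19)
print(p,ctrl.ik(p,R()),ctrl.ik(W(.02,0,.045),R(.44)),ctrl.ik(W(.15,0,.1),R()))
ctrl.goto(p,R()); ctrl.command_gripper(0)
snap("wrist","w1"); print(ctrl.current_t(),ctrl.current_contact_force())
E
```

```text
[ 0.44353452 -0.06135256  0.19      ] [-1.55247567e+01  1.58696264e+01  1.02825955e+02 -2.54444375e-14
  6.13044188e+01  9.22312054e+01] None [-1.62646507e+01  3.80998230e+01  7.77257506e+01 -2.54444375e-14
  6.41744264e+01  9.14913114e+01]
3.6917 [-0.2135591   0.25623112 -0.17304528]
```

View pics/w1.png

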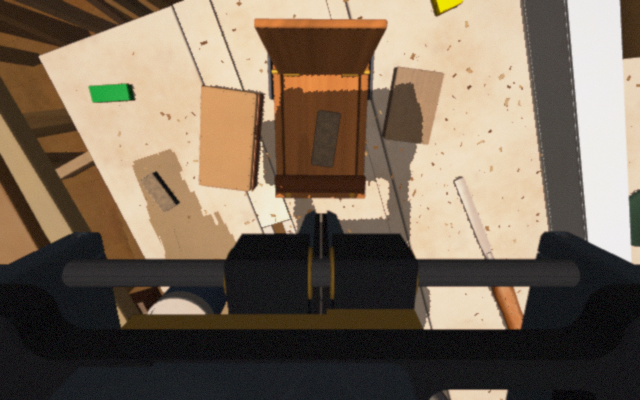

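Wrist view: the case sits squarely, with lip rows ~177–197, cols 275–366, and the cover's free edge at row ~20, cols 256–387. I'll crop this for a refit.

Run:
```python
from h import *
b=cv2.resize(cv2.imread("pics/w1.png")[10:205,245:395],None,fx=3,fy=3,interpolation=cv2.INTER_CUBIC)
b=np.clip(b.astype(float)*1.5,0,255).astype(np.uint8)
for i in range(0,150,20): cv2.putText(b,str(245+i),(i*3,10),0,.35,(0,0,255)); cv2.line(b,(i*3,0),(i*3,8),(255,255,0),1)
for i in range(0,195,20): cv2.putText(b,str(10+i),(0,i*3+4),0,.35,(0,0,255))
cv2.imwrite("pics/c.png",b)
for th in(.1,.2,.3,.4): print(th,ctrl.ik(W(.02,0,.045),R(th)),ctrl.ik(W(.02,0,.045),R(-th)))
```

```text
0.1 [-15.7699865   32.83532469 104.3642441   -0.32881498  37.07472573
  92.23840791] [-16.01591235  36.47160989  94.38007421   0.2123586   54.87545458
  91.60917991]
0.2 [-15.62067478  31.77562611 109.37188316  -0.92150742  27.4041094
  92.91087493] [-16.11644767  38.8583569   89.42343566   0.3649574   63.17326434
  91.44214572]
0.3 [-15.45092839  31.3921429  114.37476816  -2.32050999  17.07063004
  94.42056771] [-16.20431413  41.52913366  84.50335822   0.48447363  71.15093675
  91.3258523 ]
0.4 None [-16.28096583  44.42939691  79.63014814   0.58538165  78.85252426
  91.24542846]
```

View pics/c.png

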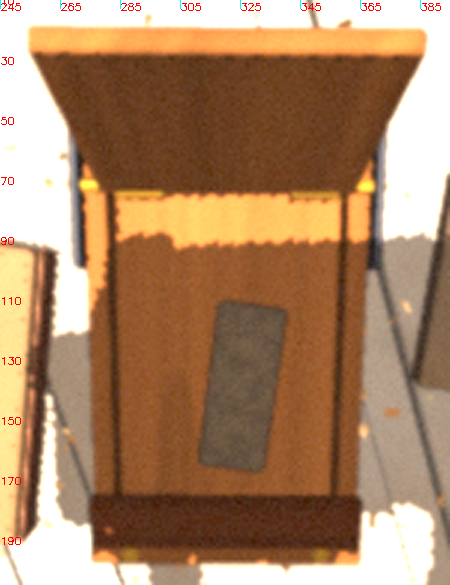

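Run:
```python
from h import *
from scipy.optimize import least_squares
tz=lambda u,v:(250+u/5-.4,175+v/5-.4); sz=lambda u,v:(270+u/4.2-.4,140+v/4.2-.4); cz=lambda u,v:(245+u/3-.33,10+v/3-.33)
T=[tz(283,433),tz(535,470),tz(265,502),tz(525,542),tz(338,59),tz(587,94)]
S=[sz(300,408),sz(440,305),sz(335,492),sz(478,378),sz(133,107),sz(271,32)]
C=[cz(92,497),cz(360,497),cz(32,54),cz(422,53),cz(90,185),cz(367,185)]
def pts(p): return w(p,[[-.062,.05,.0455],[-.062,-.05,.0455],[-.088,.05,0],[-.088,-.05,0],cov(p[3],p[4],.112,.044),cov(p[3],p[4],.112,-.044)])
def pw(p): return w(p,[[-.062,.05,.0455],[-.062,-.05,.0455],cov(p[3],p[4],.112,.044,-.003),cov(p[3],p[4],.112,-.044,-.003),[.056-p[3],.048,.033],[.056-p[3],-.048,.033]])
f=lambda p:np.r_[(proj("top",pts(p))-T).ravel(),(proj("scene",pts(p))-S).ravel(),(projw("w1",pw(p))-C).ravel()]
for lo,hi in((-.06,.06),(0,.022)):
    r=least_squares(f,[.51,-.08,-.3,.01,1.5],loss="soft_l1",bounds=([0,-1,-1,lo,0],[1,1,1,hi,2])); print(r.cost,r.x.round(4)); print(f(r.x).reshape(-1,4).round(1).tolist())
```

```text
16.27488310077438 [ 0.5111 -0.0831 -0.3101  0.0106  1.7155]
[[-1.1, -0.9, 1.2, -0.8], [1.6, 0.4, -0.0, -0.3], [-0.5, -1.7, 0.4, -1.8], [-1.0, -1.2, 1.8, -2.1], [-0.9, 0.6, -0.1, 1.9], [-0.8, -0.4, 0.2, -1.9], [-0.8, 0.7, 2.0, 0.7], [-1.9, 0.4, 2.1, 0.6], [-0.7, 0.1, 0.2, 0.1]]
16.27488310077408 [ 0.5111 -0.0831 -0.3101  0.0106  1.7155]
[[-1.1, -0.9, 1.2, -0.8], [1.6, 0.4, -0.0, -0.3], [-0.5, -1.7, 0.4, -1.8], [-1.0, -1.2, 1.8, -2.1], [-0.9, 0.6, -0.1, 1.9], [-0.8, -0.4, 0.2, -1.9], [-0.8, 0.7, 2.0, 0.7], [-1.9, 0.4, 2.1, 0.6], [-0.7, 0.1, 0.2, 0.1]]
```

Pose is consistent across the three cameras: carrier ≈ 0.011, cover ≈ 1.72 rad. Next I push it back low on the leaf.

```bash
sed -i 's/^POSE=.*/POSE=[.5111,-.0831,-.3101]/' h.py
cat >> h.py <<'E'
def case():  # TCP in case frame
    d=np.array(ctrl.current_tool_pos())-[POSE[0],POSE[1],0]; c,s=np.cos(POSE[2]),np.sin(POSE[2]); return np.round([c*d[0]+s*d[1],-s*d[0]+c*d[1],d[2]],4)
def fc():
    f=np.array(ctrl.current_contact_force()); c,s=np.cos(POSE[2]),np.sin(POSE[2]); return np.round([c*f[0]+s*f[1],-s*f[0]+c*f[1],f[2]],1)
E
python3 - <<'E'
from h import *
r=R(.25)
ctrl.goto(W(.0,0,.16),r); ctrl.move_l(W(.0,0,.046),.12); print(case(),fc())
for x in (.02,.03,.035,.04,.045,.05,.055,.062):
    h=ctrl.move_l(W(x,0,.046),.03,contact_N=10); print(h,case(),fc())
    if h: break
print(ctrl.current_t())
snap("wrist","w2"); snap("scene","s2")
a=cv2.imread("pics/w2.png")[0:240,200:440]; b=cv2.imread("pics/s2.png")[130:280,270:420]
cv2.imwrite("pics/d.png",np.hstack([cv2.resize(a,(400,400)),cv2.resize(b,(400,400),interpolation=cv2.INTER_CUBIC)]))
E
```

```text
[0.0004 0.     0.0466] [ 0.8 -0.8  0.4]
False [ 0.0198 -0.      0.0459] [-1.3 -0.  -0.1]
False [ 0.0302 -0.      0.046 ] [-0.1  0.3 -0.3]
False [ 0.035  -0.      0.0459] [-1.   0.5  0.3]
False [ 0.0403 -0.      0.046 ] [-0.5  0.4  0.2]
True [ 0.0437 -0.      0.0454] [-4.4  0.   5.8]
7.4583
```

View pics/d.png

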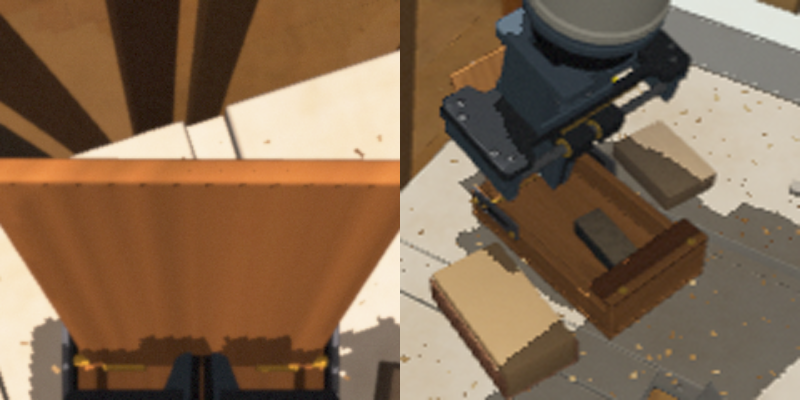

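The leaf is leaning back against the finger with the hand straddled correctly. I'll push a little harder to confirm it is at the end.

Run:
```python
from h import *
for n in(14,20):
    h=ctrl.move_l(W(.06,0,.046),.02,contact_N=n); print(h,case(),fc())
p=W(.0,0,.046)
ctrl.move_l(p,.1); ctrl.move_l(W(-.03,0,.19),.2); snap("wrist","w3"); print(ctrl.current_t(),fc())
c=cv2.resize(cv2.imread("pics/w3.png")[0:240,200:440],None,fx=2.5,fy=2.5,interpolation=cv2.INTER_CUBIC); cv2.imwrite("pics/e.png",c)
```

```text
True [ 0.0439 -0.      0.0451] [-6.5  0.1 13.5]
True [ 0.0438 -0.      0.0446] [-9.3  1.5 16.7]
9.825 [-0.6 -0.   0.5]
```

View pics/e.png

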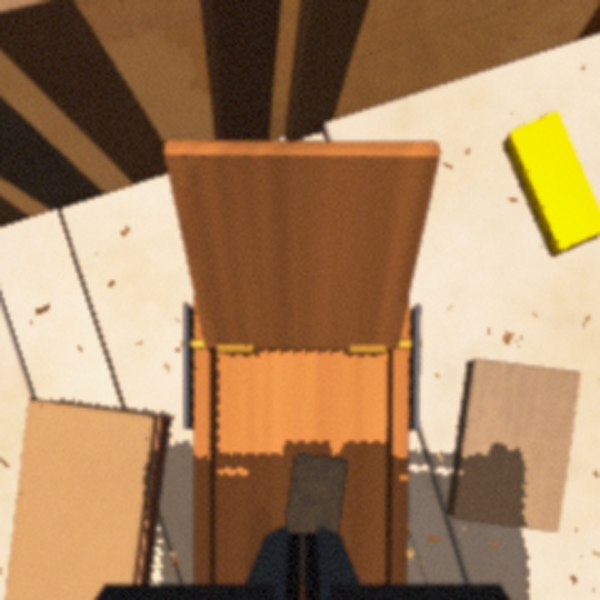

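Now the pin is at picture pixels (276,138) and (364,138), and the free inner edge at row ~62. I'll solve for carrier and angle.

Run:
```python
from h import *
from scipy.optimize import least_squares
for s in(0,.005,.01,.02): print(s,projw("w3",w(POSE,[[.056-s,.048,.033],[.056-s,-.048,.033]])).round(1).tolist())
cz=lambda u,v:(200+u/2.5-.3,v/2.5-.3)
C=[cz(168,157),cz(437,157)]
for s in(0,.005,.01):
  for a in(1.8,1.9,2.0): print(s,a,projw("w3",w(POSE,[cov(s,a,.112,.044,-.003),cov(s,a,.112,-.044,-.003)])).round(1).tolist())
print(C)
# hinge plate front ends & plates for reference
```

```text
0 [[278.3, 138.0], [362.5, 138.0]]
0.005 [[278.3, 142.5], [362.5, 142.4]]
0.01 [[278.3, 146.9], [362.4, 146.8]]
0.02 [[278.4, 155.7], [362.4, 155.6]]
0 1.8 [[262.9, 87.0], [377.6, 86.9]]
0 1.9 [[263.5, 74.0], [377.0, 73.9]]
0 2.0 [[264.4, 62.2], [376.1, 62.2]]
0.005 1.8 [[263.0, 93.6], [377.5, 93.5]]
0.005 1.9 [[263.6, 80.5], [376.9, 80.5]]
0.005 2.0 [[264.4, 68.7], [376.1, 68.6]]
0.01 1.8 [[263.0, 100.1], [377.5, 100.1]]
0.01 1.9 [[263.6, 87.0], [376.9, 87.0]]
0.01 2.0 [[264.5, 75.1], [376.1, 75.1]]
[(266.9, 62.5), (374.5, 62.5)]
```

Carrier is at 0 and the cover is on its 2.0 stop. Now fold it from behind near the free edge.

Run:
```python
from h import *
r=R(0)
ctrl.goto(W(.06,0,.23),r); ctrl.move_l(W(.15,0,.2),.2); ctrl.move_l(W(.15,0,.117),.15); print(case(),fc())
for x in (.11,.09,.07,.05,.03):
    h=ctrl.move_l(W(x,0,.117),.05,contact_N=6); print(h,case(),fc())
    if h: break
ctrl.move_l(W(case()[0]+.06,0,.14),.15); ctrl.sleep(.3)
snap("wrist","w4"); print(ctrl.current_t(),fc())
cv2.imwrite("pics/f.png",cv2.imread("pics/w4.png")[:, 150:490])
```

```text
[0.1503 0.     0.1181] [ 0.1 -0.3 -0.1]
False [ 0.1102 -0.      0.117 ] [-0.  -0.4  0.6]
False [0.0899 0.     0.1171] [ 0.3  0.  -0.2]
False [0.07   0.     0.1171] [0.5 0.1 0.1]
False [0.05   0.     0.1172] [-0.6  0.2  0. ]
False [0.03   0.     0.1171] [ 0.3  0.  -0.5]
15.8083 [ 0.6  0.8 -0.2]
```

View pics/f.png

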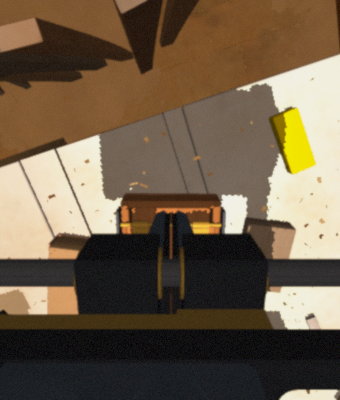

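The hand hides the cover here. I'll move to the earlier viewpoint over the lip end.

Run:
```python
from h import *
ctrl.move_l(W(.09,0,.25),.2); ctrl.move_l(W(-.09,0,.22),.25)
snap("wrist","w5"); snap("scene","s5"); print(ctrl.current_t(),case())
a=cv2.imread("pics/w5.png")[0:240,240:400]; b=cv2.imread("pics/s5.png")[120:270,270:420]
cv2.imwrite("pics/g.png",np.hstack([cv2.resize(a,(400,600),interpolation=cv2.INTER_CUBIC),cv2.resize(b,(400,600),interpolation=cv2.INTER_CUBIC)]))
```

```text
17.4917 [-0.0886 -0.      0.22  ]
```

View pics/g.png

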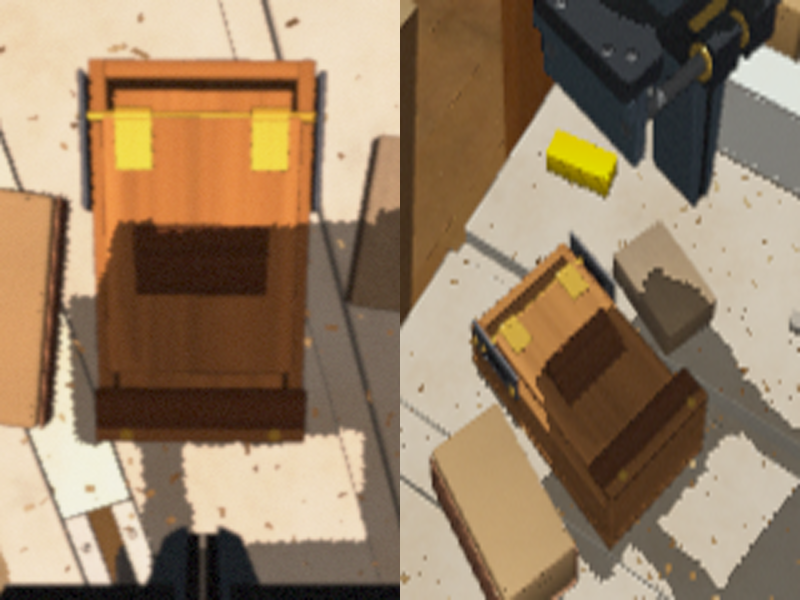

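The cover lies flat, its free edge (row ~372) just behind the lip (row ~390). Ramp face is at row ~226. Now push forward on the ramp face.

Run:
```python
from h import *
ctrl.goto(W(.038,0,.13),R(0)); print(ctrl.move_l(W(.038,0,.06),.1),ctrl.move_l(W(.038,0,.040),.03,contact_N=5),case(),fc())
z=.040
for x in (.03,.025,.02,.015,.01,.005,-.002,-.01):
    h=ctrl.move_l(W(x,0,z),.03,contact_N=12); print(h,case(),fc())
    if h: break
h=ctrl.move_l(W(-.012,0,z),.02,contact_N=16); print(h,case(),fc(),ctrl.current_t())
```

```text
False False [0.038 0.    0.04 ] [-0.2 -0.2 -0.1]
False [0.0298 0.     0.0401] [ 0.4 -0.5  0. ]
False [0.0248 0.     0.04  ] [-0.2 -0.4 -0.5]
False [0.0196 0.     0.04  ] [ 0.5 -0.3 -0. ]
False [ 0.0145 -0.      0.04  ] [ 0.2  0.8 -0.6]
False [0.0095 0.     0.04  ] [ 0.1 -0.5 -1.2]
False [ 0.0055 -0.      0.0401] [ 5.5 -0.3 -1. ]
True [0.0055 0.     0.0406] [4.  0.5 0.5]
True [0.0055 0.     0.0409] [ 3.6 -0.   0.8] 22.4417
```

Run:
```python
from h import *
ctrl.move_l(W(.02,0,.041),.1); ctrl.move_l(W(.02,0,.2),.2); ctrl.move_l(W(-.09,0,.22),.25)
snap("wrist","w6"); snap("scene","s6"); print(ctrl.current_t(),fc())
a=cv2.imread("pics/w6.png")[0:240,240:400]; b=cv2.imread("pics/s6.png")[120:270,270:420]
cv2.imwrite("pics/k.png",np.hstack([cv2.resize(a,(400,600),interpolation=cv2.INTER_CUBIC),cv2.resize(b,(400,600),interpolation=cv2.INTER_CUBIC)]))
for s in(0,.01,.018,.020,.022): print(s,(projw("w6",w(POSE,[[.056-s,.048,.033],[.0105-s,.03,.045],[.0105-s,-.03,.045]]))-[240,0]).round(1).tolist())
```

```text
24.375 [ 0.4  0.3 -0.1]
0 [[37.1, 48.3], [53.4, 90.8], [107.6, 90.7]]
0.01 [[37.5, 58.1], [53.6, 100.3], [107.4, 100.2]]
0.018 [[37.7, 65.8], [53.8, 107.7], [107.2, 107.7]]
0.02 [[37.8, 67.7], [53.8, 109.6], [107.2, 109.5]]
0.022 [[37.9, 69.6], [53.9, 111.4], [107.2, 111.4]]
```

View pics/k.png

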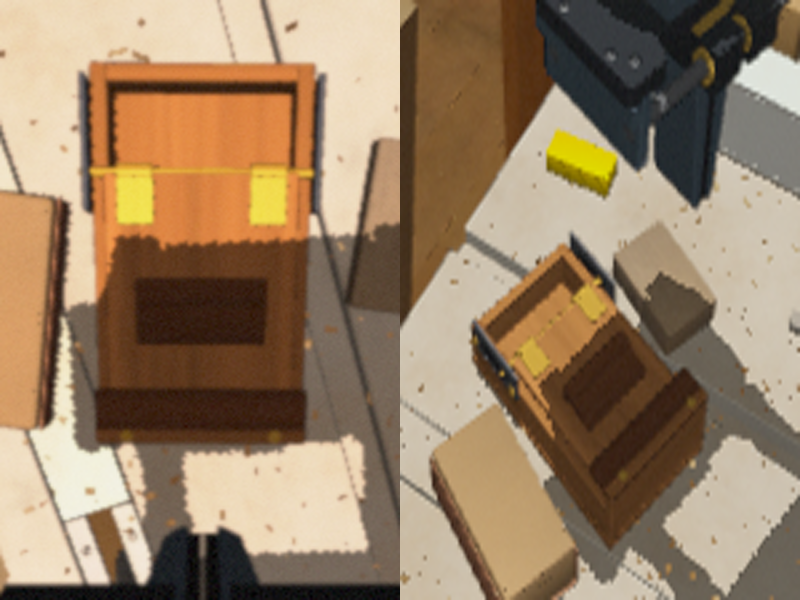

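Run:
```python
from h import *
ctrl.move_l(W(-.09,0,.28),.2); ctrl.sleep(.3); print(fc(),ctrl.current_t()); ctrl.sign_off()
```

```text
[-0.5 -0.2  0.6] 25.125
the job is handed in; nothing more can be done
```

The case is shut and the job is handed in at about 25 s. I used only pushes with the shut fingers and picked nothing up.

1. **Back:** I pushed the cover low on the leaf until it stopped. The pictures put the hinge pin fully back (carrier about 0) with the cover leaning on its 2.0 rad stop.
2. **Folded:** a light push from behind near the free edge stayed under the 6 N stop threshold. The cover fell shut by itself for the last part and lay flat just behind the lip.
3. **Forward:** I pushed on the ramp face until it stopped firmly; two pushes with stops set at 12 N and 16 N moved it no further.

**Last checks:**
- The pin and the ramp face both sit where 22 mm of travel should put them, to within about 1 mm, with the free edge under the lip.
- The sanding block and the offcut look unmoved.
- The robot was clear, and its force reading was only noise.

**What disagreed or could not be checked:**
- The forward push stopped about 1 mm short of the point I had calculated, which is within the calibration error.
- While I confirmed the backward stop, the upward force on the tool (about 17 N) was larger than the sideways force. The fingertip was probably resting partly on something near the hinge.
- The whetstone is now hidden under the cover. It was last seen lying in the tray after the backward push, and the later pushes stayed above the cover.

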